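# Close the crossed second layer of cartons in a pantry crate

## Task

Finish the second layer of stock-cube cartons in the open-fronted wooden crate so that it locks crosswise over the layer below: the two crosswise cartons at its back stay, and in front of them go three side by side, pointing from front to back - the one that already lies there, out of place, and the two lying by the sink. The row is a snug fit between the side walls, so close it up to make room, and push all three fully home against the back pair, flat and square. Push gently enough that the crate stays where it stands, and leave the mug, the spice jar and the scissors round the crate alone.

Things in the scene. Friction and masses are not known exactly. Their poses are not given: they have to be found in the camera images.
- crate: loose slatted wooden crate, 1.1 kg empty, open front towards the robot. Origin: centre of underside, x front to back, y left. Inside x -71..71, y -85.5..85.5 mm, floor 8 mm, walls 6 mm (battens 7 mm outside). Back wall 76 mm high; side walls' upper slats (z 45..76) end at x=-50 mm; front lip 30 mm high (x -71..-77). Full, it slides on the worktop at 10 to 16 N of push.
- lower_top (a point): point on top of the finished lower layer (z 44 mm in the crate), at the middle of the crate (x = y = 0). That layer is five loose cartons of the same kind: three at the back pointing front to back, two crosswise in front, their front faces at crate x about -70.5 mm. A carton laid on it with its origin at crate x -62 mm or more stays by itself.
- row_home (a point): point at crate x=-27, y=0, z=44 mm, fixed to the crate: where the underside centre of the front row's middle carton comes when home (84 mm side along crate x). The left and right places lie 56 to 57.5 mm to either side; any of the three cartons may take any place. Three cartons of 56 mm share 171 mm between the side walls: 3 mm of play.
- stray: stock-cube carton, rigid box 84 x 56 x 36 mm, 0.08 to 0.15 kg, cream with green wrap, gold stripe and round red emblem; origin: centre of underside, x along the 84 mm side, y along the 56 mm side. Lies on the lower layer in the front row, anywhere between the side walls, slightly turned, 5 to 9 mm short of home; slides under about 1 N.
- back_left: stock-cube carton, rigid box 84 x 56 x 36 mm, 0.08 to 0.15 kg, cream with green wrap, gold stripe and round red emblem; origin: centre of underside, x along the 84 mm side, y along the 56 mm side. Lies crosswise in the second layer at the back left, against the back wall, front face at crate x about 14 mm.
- back_right: stock-cube carton, rigid box 84 x 56 x 36 mm, 0.08 to 0.15 kg, cream with green wrap, gold stripe and round red emblem; origin: centre of underside, x along the 84 mm side, y along the 56 mm side. Lies crosswise in the second layer at the back right, against the back wall, front face at crate x about 14 mm.
- spare_a: stock-cube carton, rigid box 84 x 56 x 36 mm, 0.08 to 0.15 kg, cream with green wrap, gold stripe and round red emblem; origin: centre of underside, x along the 84 mm side, y along the 56 mm side. Lies flat on the worktop, roughly crosswise, on the strip between robot and sink.
- spare_b: stock-cube carton, rigid box 84 x 56 x 36 mm, 0.08 to 0.15 kg, cream with green wrap, gold stripe and round red emblem; origin: centre of underside, x along the 84 mm side, y along the 56 mm side. Lies flat on the worktop, roughly crosswise, on the strip between robot and sink.
- mug: bystander: mug, pink above and blue below, 86 mm across, 88 mm high, behind the crate; origin at the centre of its underside
- spice_jar: bystander: glass spice jar with a green cap, 46 mm across, 106 mm high, behind the crate; origin at the centre of its underside
- scissors: bystander: kitchen scissors with orange handles, 87 x 199 x 9 mm, lying flat to the left of the crate; origin at the centre of the underside

How it is judged:
At the end, for the whole second after the job is handed in: The stray and both spares fill the front row of the second layer, one per place (6 mm sideways), flat (0.08 rad), pointing front to back (0.06 rad), home at crate x -31.5 to -22 mm; the back pair lies crosswise in place (5 mm, 6 mm sideways, 0.06 rad); all at rest (z of stray in the frame of crate between 0.04 and 0.048 m and angle between each of stray, spare_a, spare_b, back_left, back_right's own z axis and vertical below 0.08 rad and angle between the x axis of each of stray, spare_a, spare_b and the x axis of crate, either way round below 0.06 rad and linear speed of each of stray, spare_a, spare_b, back_left, back_right below 0.02 m/s and x of stray in the frame of crate between -0.0315 and -0.022 m and z of spare_a in the frame of crate between 0.04 and 0.048 m and x of spare_a in the frame of crate between -0.0315 and -0.022 m and z of spare_b in the frame of crate between 0.04 and 0.048 m and x of spare_b in the frame of crate between -0.0315 and -0.022 m and (y of stray in the frame of crate between 0.0505 and 0.0625 m or y of spare_a in the frame of crate between 0.0505 and 0.0625 m or y of spare_b in the frame of crate between 0.0505 and 0.0625 m) and (y of stray in the frame of crate between -0.006 and 0.006 m or y of spare_a in the frame of crate between -0.006 and 0.006 m or y of spare_b in the frame of crate between -0.006 and 0.006 m) and (y of stray in the frame of crate between -0.0625 and -0.0505 m or y of spare_a in the frame of crate between -0.0625 and -0.0505 m or y of spare_b in the frame of crate between -0.0625 and -0.0505 m) and z of back_left in the frame of crate between 0.04 and 0.048 m and angle between the x axis of each of back_left, back_right and the y axis of crate, either way round below 0.06 rad and x of back_left in the frame of crate between 0.037 and 0.047 m and y of back_left in the frame of crate between 0.0368 and 0.0488 m and z of back_right in the frame of crate between 0.04 and 0.048 m and x of back_right in the frame of crate between 0.037 and 0.047 m and y of back_right in the frame of crate between -0.0488 and -0.0368 m); the robot touches nothing.
It fails at once if the crate is shoved more than 15 mm from where it stood (distance of crate from where it was at the start of the episode above 0.015 m).
It fails at once if the mug is moved more than 15 mm (distance of mug from where it was at the start of the episode above 0.015 m).
It fails at once if the spice jar is moved more than 15 mm (distance of spice_jar from where it was at the start of the episode above 0.015 m).
It fails at once if the pair of scissors is moved more than 15 mm (distance of scissors from where it was at the start of the episode above 0.015 m).
It also fails if it takes over 72 s, if anything falls off the work surface, if the arm or the gripper's body presses on something with over 40 N, if the wrist force passes 120 N, or if a joint passes its speed limit or range.

## Robot

A 7-joint arm with a two-finger parallel gripper is mounted at the origin on a cart in front of the work surface, level with it; the furniture and walls round the work are solid. World frame = base frame: x ahead of the robot, y to its left, z up, the work surface at z = 0. Lengths are in m, angles in rad, forces in N, time in s.
With the tool pointing down it reaches from about 0.35 to 0.9 m from the base axis. Payload 8.1 kg.
Tool frame: the origin (TCP) lies at the very end of the fingers, on their centre line; the grasp point (between the pads) lies arm.hold_point_z behind it (arm.hold_point_z is the distance from the TCP to the grasp point, in m); z points along the fingers, y is the line along which they close (so a half turn about z gives the same grasp; the last joint's range is limited). The gripper opens to 92 mm and grips with 3 to 60 N. Pads are 19 mm wide; open, the fingers measure 130 mm over their backs; the gripper's body (75 mm by 190 mm) begins 47 mm behind the grasp point.
Start: joints at [1.108, 0.434, 0.025, 1.573, -0.012, 1.134, -0.075], TCP at [0.22, -0.585, 0.227] pointing down, gripper open.
Joint ranges: [-2.62, 2.62], [-0.44, 2.09], [-1.27, 1.32], [0.08, 2.57], [-1.32, 4.46], [0.12, 2], [-2.74, 2.74]. Speed limits (rad/s): [2.22, 2.22, 3.01, 3.01, 3.14, 3.14, 3.14].

## Interface

Orientations are given as a rotation vector (axis times angle).
In Python, from cell import arm, vision, job, cut_out gives the robot as it stands. The module is installed in compiled form; this text tells all that it offers.
- The arm moves only by the tool play_rows, never from a script. Its argument "increments" is text: rows parted by semicolons, each of 5 numbers parted by spaces: the shift along the tool's x, y, z in cm, then the turn about the tool's z in degrees, then the opening, from -1 (shut) to 1 (fully open), so that 0 is half open. A call has 1 to 5 rows; each row shifts and turns the commanded pose from where the row before left it, along the tool's axes as they then stand; what a row does not reach is not made up. A row lasts 1/12 s, in which the tool goes at most 41.7 mm and 7.16 degrees, less where a joint would pass 70% of its speed; a pose out of reach is approached as far as the arm can. A call is refused whole if a number of a shift passes 4.17 or a number of a turn 7.16, either way. A call with a gripper value outside its range is refused whole. The fingers move at their own pace and stop on an object; "grip_force" is the grip in N (left out, the last holds). Time passes only in rows, so rows that do not move let the fingers close. It gives the time, the measured TCP pose, the force, the opening and the grip force at its end, in the units of the state.
- arm.observe(): the state, without advancing time (a new reading comes with each control period).
- vision.get_image(name): name is "scene" or "top" or "wrist"; returns a dict with "frame" (420x560x3 uint8, red, green, blue), "z_map" (420x560 float32, m along the optical axis (not along the pixel's ray), 0 where there is no reading), "mtx" (3x3 intrinsics, pixels), "cam_to_world" (4x4, takes a point from camera to world coordinates). Camera axes: x right, y up, looking along -z (the intrinsics and any distortion apply to the point x, -y, -z); pixel columns grow to the right and rows downward; lengths in m; the calibration is good to about 2 mm. The wrist camera is an equidistant fisheye: a pixel r from the principal point sees the ray r / f radians off the axis. A picture is of the moment at which its call begins.
- job.sign_off(): hands the job in; it is judged then, once.
Trained networks look in a picture, given as the dict that the camera call returned (one of the last four; its "shot" number tells which), for a name from the list of things; names that differ only in an ending like _2 or _b are one class to them, and where a whole thing is asked for, a point or a joint stands for the part that bears it (a point fixed in the world has none). Each returns a list of dicts, best first, with "confidence" (0 to 1); they miss things now and then, are a little off and sometimes report something else, mostly with a low value. They report only what shows in the picture. A call takes as long as a camera call.
- cut_out(query, picture): "mask" (420x560 bool, what is visible of it) and "point" ([row, column] in pixels, amid what is visible of it).
The state is a dict: "clock": time; "joints": joint angles; "dq": joint speeds; "joint_efforts": joint torques, N m; "position": TCP position; "ee_rot": TCP orientation; "force": force on the tool from outside, world axes, zero at the start; "ft_torque": the same for the moment, N m; "width": opening from 0.0 (shut) to 1.0 (fully open); "gripper_force": force on a finger pad.
Only numpy, scipy, OpenCV 4.12 (cv2) and the standard library are available. Lean on these libraries where they do the work, as an engineer would, in place of code of your own. Each camera call takes 0.05 s, during which the arm holds its last target. There are 200 camera calls.

## Working session

There is one attempt and no reset: what is moved stays moved. The work goes in short steps, Python scripts to look and compute and a tool call to move; the robot and the scene stay as the last step left them, time stands still between calls to the robot, and variables do not carry over. Pictures are saved under pics/ and viewed, at most 10 in all, crops included, and the job is handed in when it is done.

Besides the shell and the picture viewer there is one more tool, called after "Call:" as a command line: name --argument value ..., lists and objects as JSON in quotes. play_rows: Moves the arm, as the interface text tells. Its arguments: {"type":"object","properties":{"increments":{"type":"string"},"grip_force":{"type":"number"}},"required":["increments"]}

```bash
mkdir -p pics; python3 - <<'E'
from cell import arm, vision, job, cut_out
import cv2, numpy as np
s=arm.observe(); print({k:np.round(v,3) if not isinstance(v,dict) else v for k,v in s.items()}, arm.hold_point_z)
for n in ["top","scene"]:
    p=vision.get_image(n); cv2.imwrite(f"pics/{n}0.png",p["frame"][:,:,::-1]); np.savez(f"{n}0.npz",**{k:p[k] for k in("frame","z_map","mtx","cam_to_world")})
    print(n,p["mtx"].round(1).tolist(),p["cam_to_world"].round(3).tolist(),[k for k in p])
E
```

```text
{'clock': np.float64(0.0), 'joints': array([ 1.108,  0.435,  0.025,  1.574, -0.012,  1.134, -0.075]), 'dq': array([-0.002, -0.001, -0.   ,  0.   , -0.002, -0.002, -0.001]), 'joint_efforts': array([ 2.0000e-03, -6.6786e+01,  9.8600e-01, -3.1447e+01, -6.0000e-02,
        4.3000e-02,  0.0000e+00]), 'position': array([ 0.22 , -0.585,  0.226]), 'ee_rot': array([-3.089e+00, -5.620e-01,  1.000e-03]), 'force': array([ 0.092,  0.406, -0.853]), 'ft_torque': array([-0.035, -0.018,  0.089]), 'gripper_force': np.float64(0.0), 'width': np.float64(1.0)} 0.0188
top [[535.2, 0.0, 278.5], [0.0, 535.2, 212.8], [0.0, 0.0, 1.0]] [[-0.354, 0.902, -0.247, 0.175], [-0.935, -0.34, 0.098, 0.28], [0.004, 0.265, 0.964, 1.584], [0.0, 0.0, 0.0, 1.0]] ['frame', 'z_map', 'mtx', 'cam_to_world', 'shot']
scene [[467.1, 0.0, 280.7], [0.0, 467.1, 203.7], [0.0, 0.0, 1.0]] [[-0.799, 0.325, -0.505, -0.189], [-0.601, -0.451, 0.66, 1.096], [-0.013, 0.831, 0.556, 0.879], [0.0, 0.0, 0.0, 1.0]] ['frame', 'z_map', 'mtx', 'cam_to_world', 'shot']
```

View pics/top0.png

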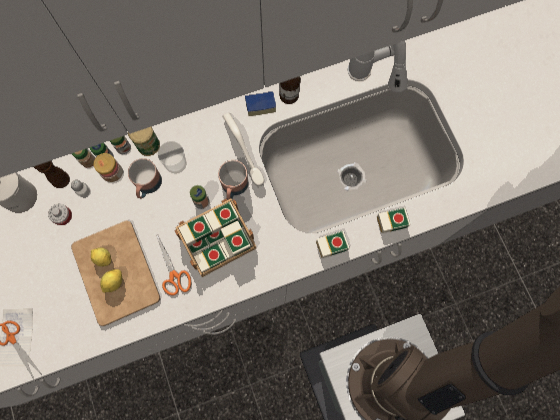

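View pics/scene0.png

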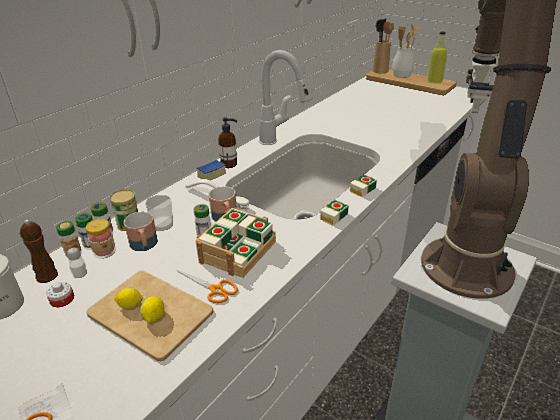

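```bash
cat > h.py <<'E'
import numpy as np, cv2
def cloud(p):
    z=p["z_map"]; v,u=np.mgrid[:z.shape[0],:z.shape[1]].astype(float); K=p["mtx"]
    c=np.stack([(u-K[0,2])/K[0,0]*z,-(v-K[1,2])/K[1,1]*z,-z,np.ones_like(z)],-1)
    return (c@p["cam_to_world"].T)[...,:3]
def rect(p,x0,y0,sx,sy,z,s):  # ortho view of plane z; rows: x decreasing, cols: y decreasing
    T=np.linalg.inv(p["cam_to_world"]);K=p["mtx"]
    r,c=np.mgrid[:int(sx/s),:int(sy/s)]
    X=np.stack([x0+sx-r*s,y0+sy-c*s,np.full(r.shape,z),np.ones(r.shape)],-1)@T.T
    u=K[0,2]+K[0,0]*X[...,0]/-X[...,2]; v=K[1,2]+K[1,1]*-X[...,1]/-X[...,2]
    return cv2.remap(p["frame"],u.astype(np.float32),v.astype(np.float32),cv2.INTER_CUBIC),u,v
E
python3 - <<'E'
from h import *
from cell import vision,cut_out
P=vision.get_image("top"); W=cloud(P)
for q in ["crate","stray","mug","spice_jar","scissors"]:
    for d in cut_out(q,P)[:7]:
        m=d["mask"]; w=W[m]; print(q,round(d["confidence"],2),np.round(d["point"]),m.sum(),np.median(w,0).round(4),"zmax",np.percentile(w[:,2],95).round(3))
        if q=="stray":
            t=w[w[:,2]>np.percentile(w[:,2],90)-.008]; r=cv2.minAreaRect((t[:,:2]*1000).astype(np.float32)); print("   ",np.round(r[0],1),np.round(r[1],1),round(r[2],1))
E
```

```text
crate 0.66 [258. 230.] 771 [0.5423 0.3235 0.0682] zmax 0.081
crate 0.52 [182. 231.] 826 [0.731  0.2139 0.0375] zmax 0.089
stray 0.88 [239. 236.] 621 [0.5327 0.2713 0.0794] zmax 0.086
    [537.  269.7] [84.9 55.1] 6.6
mug 0.62 [178. 231.] 908 [0.7301 0.2133 0.0342] zmax 0.089
spice_jar 0.55 [200. 202.] 362 [0.6838 0.327  0.1004] zmax 0.11
scissors 0.59 [276. 171.] 486 [0.5019 0.4793 0.0068] zmax 0.014
```

```bash
python3 - <<'E'
from h import *
d=np.load("top0.npz"); P={k:d[k] for k in d}
a,_,_=rect(P,.43,.18,.26,.28,.08,.0007)
b,_,_=rect(P,.30,-.30,.26,.40,.036,.0007)
for i,(im,x0,y0,sx,sy) in enumerate([(a,.43,.18,.26,.28),(b,.3,-.3,.26,.4)]):
    im=im[:,:,::-1].copy()
    for k in range(int(round(sx/.02))): cv2.line(im,(0,int((k*.02)/.0007)),(6,int(k*.02/.0007)),(0,0,255),1)
    for k in range(int(round(sy/.02))): cv2.line(im,(int(k*.02/.0007),0),(int(k*.02/.0007),6),(0,0,255),1)
    cv2.imwrite(f"_{i}.png",im)
A=cv2.imread("_0.png");B=cv2.imread("_1.png"); h=371
B=cv2.resize(B,None,fx=.7,fy=.7); 
o=np.zeros((371,800,3),np.uint8);o[:A.shape[0],:400]=A[:371,:400];o[:B.shape[0],400:]=B[:,:400]
cv2.imwrite("pics/rect0.png",o)
# spares from height
W=cloud(P);w=W.reshape(-1,3)
m=(W[...,2]>.026)&(W[...,2]<.05)&(W[...,0]>.3)&(W[...,0]<.56)&(W[...,1]>-.35)&(W[...,1]<.12)
n,l,st,c=cv2.connectedComponentsWithStats(m.astype(np.uint8))
for i in range(1,n):
    if st[i,4]>100:
        t=W[l==i]; r=cv2.minAreaRect((t[:,:2]*1000).astype(np.float32)); print(st[i,4],np.round(r[0],1),np.round(r[1],1),round(r[2],1),np.median(t[:,2]))
m=(W[...,2]>.07)&(W[...,2]<.095)&(W[...,0]>.45)&(W[...,0]<.66)&(W[...,1]>.17)&(W[...,1]<.45)
t=W[m]; r=cv2.minAreaRect((t[:,:2]*1000).astype(np.float32)); print(np.round(r[0],1),np.round(r[1],1),round(r[2],1),np.median(t[:,2]))
E
```

```text
532 [ 432.3 -194.5] [86.2 60.6] 81.0 0.0362201623136601
546 [428.7   5.7] [84.8 58.9] 86.5 0.03622063293756539
[567.5 322.6] [162.8 196.6] 7.5 0.07926365459533247
```

View pics/rect0.png

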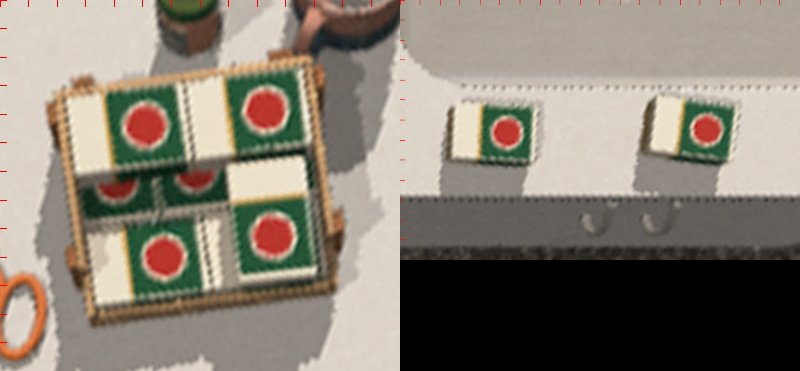

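```bash
cat >> h.py <<'E'
from scipy.spatial.transform import Rotation as R
def pose(s): 
    return np.array(s["position"]),R.from_rotvec(s["ee_rot"]).as_matrix()
def yaw(s): M=pose(s)[1]; return np.degrees(np.arctan2(M[1,0],M[0,0]))
def go(s,t,yw=None):  # needed turn (deg tool), then shift cm in tool axes after that turn
    p,M=pose(s); y=yaw(s) if yw is None else yw
    c,sn=np.cos(np.radians(y)),np.sin(np.radians(y))
    X=np.array([c,sn,0]);Y=np.array([sn,-c,0]);d=np.array(t)-p
    return "turn %.1f  shift cm %.2f %.2f %.2f"%(-(y-yaw(s)),*(100*np.array([d@X,d@Y,-d[2]])))
def fcloud(p):
    z=p["z_map"].astype(float); v,u=np.mgrid[:z.shape[0],:z.shape[1]].astype(float); K=p["mtx"]
    a,b=(u-K[0,2])/K[0,0],(v-K[1,2])/K[1,1]; th=np.hypot(a,b)+1e-9
    k=np.tan(th)/th
    c=np.stack([a*k*z,-b*k*z,-z,np.ones_like(z)],-1)
    return (c@p["cam_to_world"].T)[...,:3]
def frect(p,x0,y0,sx,sy,z,s):
    T=np.linalg.inv(p["cam_to_world"]);K=p["mtx"]
    r,c=np.mgrid[:int(sx/s),:int(sy/s)]
    X=np.stack([x0+sx-r*s,y0+sy-c*s,np.full(r.shape,z),np.ones(r.shape)],-1)@T.T
    q=np.hypot(X[...,0],X[...,1])+1e-9; th=np.arctan2(q,-X[...,2])
    u=K[0,2]+K[0,0]*th*X[...,0]/q; v=K[1,2]-K[1,1]*th*X[...,1]/q
    return cv2.remap(p["frame"],u.astype(np.float32),v.astype(np.float32),cv2.INTER_CUBIC)
E
python3 - <<'E'
from h import *
from cell import *
s=arm.observe(); print(yaw(s),go(s,[.43,-.09,.30],7.5),go(s,[.55,.31,.30],7.5))
P=vision.get_image("wrist"); p,M=pose(s)
C=P["cam_to_world"]; print(P["mtx"].round(1).tolist(),"cam in tool",(M.T@(C[:3,3]-p)).round(4),(M.T@C[:3,:3]).round(2).tolist())
E
```

```text
20.610981579883592 turn 13.1  shift cm 27.28 -46.33 -7.34 turn 13.1  shift cm 44.40 -84.42 -7.34
[[325.2, 0.0, 277.1], [0.0, 325.2, 212.2], [0.0, 0.0, 1.0]] cam in tool [ 0.0741 -0.0004 -0.1579] [[0.0, 0.96, 0.28], [1.0, -0.0, 0.0], [0.0, 0.28, -0.96]]
```

Call:
play_rows --increments "0 0 -3.5 6.55 1;0 0 -3.8 6.55 1;1.95 -3.3 0 0 1;1.95 -3.3 0 0 1;1.95 -3.3 0 0 1"

```text
clock: 0.87
position: [0.2654, -0.4784, 0.3003]
ee_rot: [3.134, 0.204, 0.001]
force: [2.0, 0.2, 0.1]
width: 1.004
gripper_force: 0.0
```

Call:
play_rows --increments "1.95 -3.3 0 0 1;1.95 -3.3 0 0 1;1.95 -3.3 0 0 1;1.95 -3.3 0 0 1;1.95 -3.3 0 0 1"

```text
clock: 1.28
position: [0.3405, -0.3011, 0.3]
ee_rot: [3.134, 0.206, 0.001]
force: [0.3, -0.4, 0.3]
width: 1.002
gripper_force: 0.0
```

Call:
play_rows --increments "1.95 -3.3 0 0 1;1.95 -3.3 0 0 1;1.95 -3.3 0 0 1;1.95 -3.3 0 0 1;0 0 0 0 1"

```text
clock: 1.7
position: [0.403, -0.1546, 0.3003]
ee_rot: [-3.132, -0.221, -0.004]
force: [-0.8, 0.2, 0.0]
width: 1.001
gripper_force: 0.0
```

```bash
cat > sp.py <<'E'
from h import *
def top(W,lo,hi,xr,yr):
    m=(W[...,2]>lo)&(W[...,2]<hi)&(W[...,0]>xr[0])&(W[...,0]<xr[1])&(W[...,1]>yr[0])&(W[...,1]<yr[1])
    n,l,st,c=cv2.connectedComponentsWithStats(m.astype(np.uint8),connectivity=4)
    for i in range(1,n):
        if st[i,4]>300:
            t=W[l==i]; r=cv2.minAreaRect((t[:,:2]*1000).astype(np.float32)); print(st[i,4],np.round(r[0],1),np.round(r[1],1),round(r[2],1),np.median(t[:,2]).round(4))
E
python3 - <<'E'
from sp import *
from cell import *
P=vision.get_image("wrist"); s=arm.observe(); print(s["position"],yaw(s)); W=fcloud(P)
top(W,.03,.045,(.3,.6),(-.4,.15))
print(go(s,[.54,.31,.32],7.5))
o=frect(P,.36,-.27,.14,.35,.036,.0007); cv2.imwrite("_sp.png",o[:,:,::-1])
E
```

```text
[ 0.40167967 -0.15812713  0.30009945] 7.921025577246605
2361 [427.    7.9] [84.9 57.8] 87.4 0.0362
2688 [ 431.3 -191.6] [84.6 57.5] 82.4 0.0361
turn 0.4  shift cm 19.82 -44.61 -1.99
```

Call:
play_rows --increments "1.4 -3.8 -0.6 0.4 1;1.4 -3.8 -0.6 0 1;1.4 -3.8 -0.6 0 1;1.4 -3.8 -0.6 0 1;1.4 -3.8 -0.6 0 1"

```text
clock: 2.17
position: [0.4461, 0.0361, 0.3303]
ee_rot: [3.135, 0.192, 0.001]
force: [1.0, -0.8, 0.2]
width: 0.997
gripper_force: 0.0
```

Call:
play_rows --increments "1.4 -3.8 0 0 1;1.4 -3.8 0 0 1;1.4 -3.8 0 0 1;1.4 -3.8 0 0 1;1.4 -3.8 0 0 1"

```text
clock: 2.58
position: [0.4928, 0.2332, 0.3297]
ee_rot: [3.135, 0.191, 0.001]
force: [1.5, -1.4, -0.3]
width: 0.998
gripper_force: 0.0
```

Call:
play_rows --increments "1.4 -3.8 0 0 1;1.0 -3.8 0 0 1;0 0 0 0 1;0 0 0 0 1"

```text
clock: 2.92
position: [0.5061, 0.3127, 0.3288]
ee_rot: [-3.135, -0.2, 0.002]
force: [0.7, -0.0, -0.5]
width: 1.002
gripper_force: 0.0
```

```bash
python3 - <<'E'
from sp import *
from cell import *
P=vision.get_image("wrist"); s=arm.observe(); print(s["position"],yaw(s)); W=fcloud(P)
np.savez("w1.npz",**{k:P[k] for k in("frame","z_map","mtx","cam_to_world")})
top(W,.078,.09,(.44,.68),(.15,.46))
print("wall");top(W,.070,.079,(.44,.68),(.15,.46))
print("lower");top(W,.04,.05,(.44,.68),(.15,.46))
S=.0005
o=np.hstack([frect(P,.45,.20,.21,.24,z,.0006) for z in(.08,.044)])
cv2.imwrite("pics/w1.png",o[:,:,::-1]); print(o.shape)
E
```

```text
[0.50667711 0.31068578 0.32903596] 7.137346367343812
5791 [605.3 330.6] [ 56.7 169.1] 7.3 0.0801
2826 [536.  273.4] [84.4 56.6] 7.3 0.0802
wall
2158 [580.5 327. ] [133.9 196.5] 8.1 0.0757
lower
4751 [537.1 321.6] [ 87.4 173.2] 8.6 0.0441
(350, 800, 3)
```

View pics/w1.png

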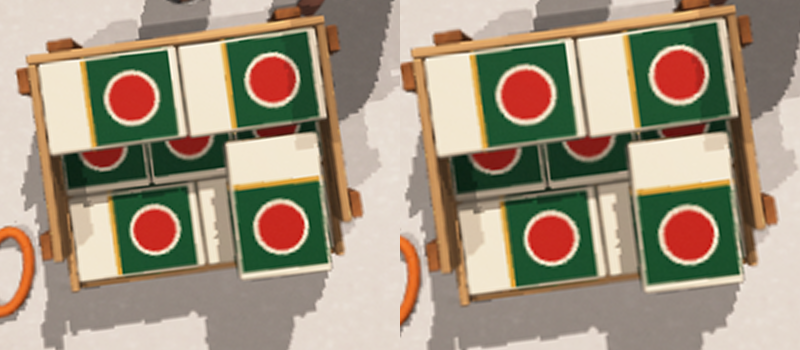

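```bash
python3 - <<'E'
from sp import *
d=np.load("w1.npz"); P={k:d[k] for k in d}; W=fcloud(P)
w=W[(W[...,2]>.071)&(W[...,2]<.0785)&(W[...,0]>.47)&(W[...,0]<.68)&(W[...,1]>.2)&(W[...,1]<.45)]
a=np.radians(8.); o=np.array([.5637,.3248])
for it in range(4):
    X=np.array([np.cos(a),np.sin(a)]);Y=np.array([-np.sin(a),np.cos(a)])
    x=(w[:,:2]-o)@X;y=(w[:,:2]-o)@Y; 
    out=[]
    for nm,(u,v,m) in {"L":(x,y,(y>.082)&(y<.0945)&(x<.068)&(x>-.045)),"R":(x,y,(y<-.082)&(y>-.0945)&(x<.068)&(x>-.045)),"B":(y,x,(x>.068)&(x<.08)&(abs(y)<.08))}.items():
        k=np.polyfit(u[m],v[m],1); out.append((nm,m.sum(),np.degrees(np.arctan(k[0])).round(2),(k[1]*1000).round(1),np.percentile(v[m],[3,97]).round(4)))
    print(np.degrees(a).round(2),o.round(4),out)
    s=(out[0][2]+out[1][2]-out[2][2])/3; a+=np.radians(s)
    o=o+Y*(out[0][3]+out[1][3])/2000
E
```

```text
8.0 [0.5637 0.3248] [('L', np.int64(485), np.float64(-0.04), np.float64(88.6), array([0.0852, 0.0936])), ('R', np.int64(518), np.float64(-0.2), np.float64(-88.2), array([-0.0939, -0.0848])), ('B', np.int64(727), np.float64(0.18), np.float64(73.8), array([0.0697, 0.0789]))]
7.86 [0.5637 0.325 ] [('L', np.int64(489), np.float64(-0.03), np.float64(88.6), array([0.085 , 0.0937])), ('R', np.int64(514), np.float64(0.05), np.float64(-88.3), array([-0.094 , -0.0849])), ('B', np.int64(725), np.float64(0.1), np.float64(73.8), array([0.0698, 0.0789]))]
7.83 [0.5637 0.3251] [('L', np.int64(489), np.float64(-0.02), np.float64(88.4), array([0.0849, 0.0937])), ('R', np.int64(513), np.float64(0.1), np.float64(-88.5), array([-0.0941, -0.0851])), ('B', np.int64(724), np.float64(0.07), np.float64(73.8), array([0.0698, 0.0788]))]
7.84 [0.5637 0.3251] [('L', np.int64(490), np.float64(-0.06), np.float64(88.5), array([0.0849, 0.0937])), ('R', np.int64(513), np.float64(0.09), np.float64(-88.4), array([-0.0941, -0.085 ])), ('B', np.int64(724), np.float64(0.08), np.float64(73.8), array([0.0698, 0.0788]))]
```

```bash
cat >> h.py <<'E'
CO=np.array([.5637,.3251]);CA=7.85
def cr(x,y,z):
    a=np.radians(CA);return [CO[0]+x*np.cos(a)-y*np.sin(a),CO[1]+x*np.sin(a)+y*np.cos(a),z]
def inv(p):
    a=np.radians(CA);d=np.array(p[:2])-CO;return np.round([1000*(d[0]*np.cos(a)+d[1]*np.sin(a)),1000*(-d[0]*np.sin(a)+d[1]*np.cos(a)),1000*p[2]],1)
def st(s): print("t %.2f crate"%s["clock"],inv(s["position"]),"yaw-c %.2f"%(yaw(s)-CA),"F",np.round(s["force"],1),"w %.3f"%s["width"])
E
python3 - <<'E'
from h import *
from cell import *
s=arm.observe(); st(s); print(go(s,cr(-.034,.012,.054),CA))
E
```

```text
t 2.97 crate [-58.5  -6.5 329. ] yaw-c -0.71 F [-0.  -0.4  0.3] w 0.997
turn -0.7  shift cm 2.45 -1.85 27.50
```

Call:
play_rows --increments "1.2 -1.0 2 -0.7 -1;1.2 -0.9 4 0 -1;0 0 4 0 -1;0 0 4 0 -1;0 0 0 0 -1" --grip_force 20

```text
clock: 3.38
position: [0.5253, 0.3267, 0.1832]
ee_rot: [3.127, 0.209, -0.015]
force: [-0.1, -1.6, -0.3]
width: 0.687
gripper_force: 0.0
```

Call:
play_rows --increments "0 0 0 0 -1;0 0 0 0 -1;0 0 0 0 -1;0 0 0 0 -1"

```text
clock: 3.72
position: [0.5286, 0.3334, 0.1936]
ee_rot: [-3.132, -0.213, -0.006]
force: [0.2, -0.0, -0.5]
width: 0.399
gripper_force: 0.0
```

```bash
python3 - <<'E'
from h import *
from cell import *
s=arm.observe(); st(s); print(go(s,cr(-.034,.010,.054),CA))
E
```

```text
t 3.72 crate [-33.6  13.  193.6] yaw-c -0.08 F [ 0.2 -0.  -0.5] w 0.399
turn -0.1  shift cm -0.04 0.30 13.96
```

Call:
play_rows --increments "0 0 2.5 0 -1;0 0 2.5 0 -1;0 0 2.5 0 -1;0 0 2.5 0 -1;0 0 0 0 -1"

```text
clock: 4.13
position: [0.526, 0.331, 0.0877]
ee_rot: [3.131, 0.214, -0.006]
force: [-0.2, -0.3, -0.3]
width: 0.031
gripper_force: 0.0
```

Call:
play_rows --increments "0 0 2 0 -1;0 0 1.9 0 -1;0 0 0 0 -1;0 0 0 0 -1"

```text
clock: 4.47
position: [0.5278, 0.333, 0.0531]
ee_rot: [-3.134, -0.214, -0.001]
force: [0.1, -0.1, 0.7]
width: 0.002
gripper_force: 0.0
```

```bash
python3 - <<'E'
from sp import *
from cell import *
s=arm.observe(); st(s); print(go(s,cr(-.034,-.011,.054),CA))
E
```

```text
t 4.47 crate [-34.5  12.8  53.1] yaw-c -0.04 F [ 0.1 -0.1  0.7] w 0.002
turn -0.0  shift cm 0.05 2.38 -0.09
```

Call:
play_rows --increments "0 0.5 0 0 -1;0 0.5 0 0 -1;0 0.3 0 0 -1;0 0.3 0 0 -1;0 0.3 0 0 -1"

```text
clock: 4.88
position: [0.5304, 0.3139, 0.0525]
ee_rot: [-3.133, -0.214, -0.002]
force: [0.0, 1.6, 1.0]
width: 0.004
gripper_force: 0.7
```

Call:
play_rows --increments "0 0.2 0 0 -1;0 0 0 0 -1;0 0 0 0 -1"

```text
clock: 5.13
position: [0.5303, 0.3116, 0.0516]
ee_rot: [3.134, 0.213, -0.0]
force: [-0.8, -0.3, -0.1]
width: 0.004
gripper_force: 0.0
```

```bash
python3 - <<'E'
from sp import *
from cell import *
s=arm.observe(); st(s)
P=vision.get_image("top");W=cloud(P); W2=fcloud(vision.get_image("wrist"))
for w in(W,W2): top(w,.078,.09,(.44,.60),(.15,.33))
E
```

```text
t 5.13 crate [-35.   -8.8  51.6] yaw-c -0.06 F [-0.8 -0.3 -0.1] w 0.004
7623 [594.  286.3] [22.1 84.1] 7.0 0.08
7682 [559.6 269.4] [40.1 56.6] 8.0 0.0799
840 [518. 244.] [21.5 17.7] 7.3 0.0803
```

Call:
play_rows --increments "0 0.1 0 0 -1;0 0.1 0 0 -1;0 0 0 0 -1"

```text
clock: 5.48
position: [0.5304, 0.3098, 0.0516]
ee_rot: [3.134, 0.214, -0.0]
force: [-1.1, 0.8, -1.4]
width: 0.004
gripper_force: 0.2
```

Call:
play_rows --increments "0 0.1 0 0 -1;0 0.05 0 0 -1;0 0 0 0 -1"

```text
clock: 5.73
position: [0.5307, 0.3085, 0.0517]
ee_rot: [-3.134, -0.214, 0.0]
force: [0.5, 0.7, -0.8]
width: 0.008
gripper_force: 0.2
```

Call:
play_rows --increments "0 0.1 0 0 -1;0 0 0 0 -1"

```text
clock: 5.9
position: [0.5307, 0.3083, 0.0519]
ee_rot: [-3.133, -0.215, -0.001]
force: [-0.2, 3.6, -0.1]
width: 0.008
gripper_force: 1.8
```

```bash
python3 - <<'E'
from sp import *
from cell import *
s=arm.observe(); st(s)
E
```

```text
t 5.90 crate [-35.  -12.1  51.9] yaw-c -0.01 F [-0.2  3.6 -0.1] w 0.008
```

Call:
play_rows --increments "0 -0.4 0 0 -1;0 0 -3.5 0 -1;0 0 -4 0 1;-1 3.8 -2.5 0 1;-1 3.8 0 0 1"

```text
clock: 6.32
position: [0.5231, 0.2417, 0.1543]
ee_rot: [-3.129, -0.221, -0.012]
force: [2.4, 0.3, 0.0]
width: 0.174
gripper_force: 0.0
```

```bash
python3 - <<'E'
from sp import *
from cell import *
s=arm.observe(); st(s); print(np.round(s["joints"],2), s["position"], go(s,[.427,.008,.12],7.85))
P=vision.get_image("wrist");W=fcloud(P); top(W,.078,.09,(.44,.63),(.15,.46));top(cloud(vision.get_image("top")),.078,.09,(.44,.63),(.15,.46))
E
```

```text
t 6.32 crate [-51.6 -77.1 154.3] yaw-c 0.22 F [2.4 0.3 0. ] w 0.174
[-0.13  0.49 -0.56  1.76  0.3   0.98 -2.23] [0.52312309 0.24166248 0.15433343] turn 0.2  shift cm -12.71 21.83 3.43
13862 [605.5 331. ] [ 57.  169.2] 7.5 0.0802
8010 [537.6 263.4] [83.9 57.3] 7.6 0.0802
528 [601.7 346.9] [ 56.8 134.5] 4.2 0.0812
```

Call:
play_rows --increments "-1.8 3 0.5 0 1;-1.8 3 0.5 0 1;-1.8 3 0.5 0 1;-1.8 3 0.5 0 1;-1.8 3 0.5 0 1"

```text
clock: 6.83
position: [0.4514, 0.0749, 0.1236]
ee_rot: [3.133, 0.213, -0.001]
force: [-0.2, -1.1, 0.4]
width: 0.623
gripper_force: 0.0
```

Call:
play_rows --increments "-1.8 3 0.5 0 1;-1.6 2.8 0.5 0 1;0 0 0 -6.6 1;0 0 0 -6.6 1;0 0 0 -6.6 1"

```text
clock: 7.25
position: [0.4262, 0.0134, 0.1139]
ee_rot: [3.049, 0.755, -0.002]
force: [0.4, -0.1, 0.0]
width: 0.97
gripper_force: 0.0
```

Call:
play_rows --increments "0 0 0 -6.6 1;0 0 0 -6.6 1;0 0 0 -6.6 1;0 0 0 -6.6 1;0 0 0 -6.6 1"

```text
clock: 7.67
position: [0.4265, 0.0142, 0.1139]
ee_rot: [2.708, 1.592, -0.002]
force: [-1.1, -0.2, -0.1]
width: 0.998
gripper_force: 0.0
```

Call:
play_rows --increments "0 0 0 -6.6 1;0 0 0 -6.6 1;0 0 0 -6.6 1;0 0 0 -6.6 1;0 0 0 0 1"

```text
clock: 8.08
position: [0.4264, 0.0141, 0.1137]
ee_rot: [-2.273, -2.168, 0.002]
force: [-0.3, 0.1, 0.4]
width: 1.001
gripper_force: 0.0
```

```bash
python3 - <<'E'
from sp import *
from cell import *
s=arm.observe(); print(np.round(s["joints"],2), s["position"],yaw(s),s["width"], go(s,[.427,.008,.009],87.4))
E
```

```text
[ 0.56  0.41 -0.89  2.12  0.44  0.81 -0.66] [0.42641152 0.0141304  0.11374873] 87.28050204043758 1.0012808927265975 turn -0.1  shift cm -0.61 0.09 10.47
```

Call:
play_rows --increments "-0.6 0.1 3.5 0 0.8;0 0 3.5 0 0.8;0 0 3.5 0 0.6;0 0 0 0 -1;0 0 0 0 -1" --grip_force 5

```text
clock: 8.5
position: [0.4261, 0.0087, 0.0085]
ee_rot: [-2.278, -2.16, 0.005]
force: [0.5, 1.2, 0.2]
width: 0.732
gripper_force: 0.0
```

Call:
play_rows --increments "0 0 0 0 -1;0 0 0 0 -1;0 0 0 0 -1;0 0 0 0 -1;0 0 0 0 -1"

```text
clock: 8.92
position: [0.4286, 0.0086, 0.0106]
ee_rot: [2.278, 2.16, 0.003]
force: [-1.3, 0.5, 7.8]
width: 0.611
gripper_force: 5.0
```

```bash
python3 - <<'E'
from sp import *
from cell import *
s=arm.observe(); print(s["position"],yaw(s),s["width"],s["gripper_force"],s["force"])
E
```

```text
[0.42861396 0.00863722 0.01055396] 86.9644970664969 0.6106459144585694 5.004391148686409 [-1.28417894  0.54978876  7.81870807]
```

Call:
play_rows --increments "0 0 -0.2 0 -1;0 0 0 0 1;0 0 0 0 1;0 0 -2.5 0 1;0 0 -3.5 0 1"

```text
clock: 9.33
position: [0.4254, 0.0084, 0.0701]
ee_rot: [-2.275, -2.161, 0.005]
force: [1.5, -0.6, 0.7]
width: 0.85
gripper_force: 0.0
```

Call:
play_rows --increments "0 0 0 6.9 1;0 0 0 6.9 1;0 0 0 6.9 1;0 0 0 6.9 1;0 0 0 6.9 1"

```text
clock: 9.75
position: [0.4274, 0.0084, 0.0713]
ee_rot: [2.822, 1.381, 0.0]
force: [0.4, 0.0, -0.9]
width: 1.002
gripper_force: 0.0
```

Call:
play_rows --increments "0 0 0 6.9 1;0 0 0 6.9 1;0 0 0 6.9 1;0 0 0 6.9 1;0 0 0 6.9 1"

```text
clock: 10.17
position: [0.4273, 0.0086, 0.0712]
ee_rot: [-3.104, -0.482, -0.0]
force: [0.3, -0.2, 0.2]
width: 1.002
gripper_force: 0.0
```

Call:
play_rows --increments "0 0 0 6.9 1;0 0 0 6.9 1;0 0 0 6.9 1;0 0 0 0 1;0 0 0 0 1"

```text
clock: 10.58
position: [0.4274, 0.0086, 0.0712]
ee_rot: [3.141, -0.067, 0.0]
force: [0.4, 0.1, -1.1]
width: 0.999
gripper_force: 0.0
```

```bash
python3 - <<'E'
from sp import *
from cell import *
s=arm.observe(); print(s["position"],yaw(s),s["width"],s["force"], go(s,[.4286,.0083,.010],-3.0))
W=fcloud(vision.get_image("wrist")); top(W,.03,.045,(.3,.6),(-.4,.15))
E
```

```text
[0.42736557 0.00864532 0.07117883] -2.459103809937137 0.9992044279265597 [ 0.42425624  0.05996924 -1.11057124] turn 0.5  shift cm 0.13 0.03 6.12
4574 [ 431.6 -191.1] [84.9 56.9] 82.6 0.0361
10714 [427.4   7.5] [84.8 57.7] 87.2 0.0362
```

Call:
play_rows --increments "0 0.1 3 0.3 1;0 0 2.9 0 1;0 0 0 0 1;0 0 0 0 -1;0 0 0 0 -1" --grip_force 15

```text
clock: 11.05
position: [0.4275, 0.0077, 0.0128]
ee_rot: [-3.14, 0.079, 0.0]
force: [0.4, -0.1, -1.9]
width: 0.916
gripper_force: 15.0
```

Call:
play_rows --increments "0 0 0 0 -1;0 0 0 0 -1"

```text
clock: 11.22
position: [0.4282, 0.0076, 0.0133]
ee_rot: [-3.14, 0.081, -0.003]
force: [-0.2, -0.4, -1.0]
width: 0.911
gripper_force: 15.0
```

```bash
python3 - <<'E'
from sp import *
from cell import *
s=arm.observe(); print(s["position"],yaw(s),s["width"],s["gripper_force"],s["force"])
E
```

```text
[0.42820464 0.00759651 0.01326902] -2.970028348964832 0.9113156351095271 14.999779164791107 [-0.18740623 -0.41586832 -1.04270897]
```

Call:
play_rows --increments "0 0 -3 0 -1;0 0 -4 0 -1;0 0 -4 0 -1;0 0 -4 0 -1;0 0 0 -7.1 -1"

```text
clock: 11.63
position: [0.4312, 0.0085, 0.1696]
ee_rot: [3.139, 0.111, 0.018]
force: [1.7, -0.2, -0.8]
width: 0.914
gripper_force: 15.0
```

Call:
play_rows --increments "0 0 0 -7.1 -1;0 0 0 -7.1 -1;0 0 0 -7.1 -1;0 0 0 -7.1 -1;0 0 0 -7.1 -1"

```text
clock: 12.05
position: [0.4273, 0.0075, 0.163]
ee_rot: [2.951, 1.074, 0.002]
force: [0.2, 0.4, -0.9]
width: 0.919
gripper_force: 15.0
```

Call:
play_rows --increments "0 0 0 -7.1 -1;0 0 0 -7.1 -1;0 0 0 -7.1 -1;0 0 0 -7.1 -1;0 0 0 -7.1 -1"

```text
clock: 12.47
position: [0.4273, 0.0075, 0.1629]
ee_rot: [2.483, 1.922, 0.001]
force: [-0.3, 0.3, -0.9]
width: 0.912
gripper_force: 15.0
```

Call:
play_rows --increments "0 0 0 -7.1 -1;0 0 0 -7.1 -1;0 0 0 -7.1 -1;0 0 0 -1.4 -1;0 0 0 0 -1"

```text
clock: 12.88
position: [0.4273, 0.0074, 0.1626]
ee_rot: [2.066, 2.365, 0.0]
force: [-0.7, -0.4, -1.4]
width: 0.912
gripper_force: 15.0
```

```bash
python3 - <<'E'
from sp import *
from cell import *
s=arm.observe(); st(s); print(s["gripper_force"],np.round(s["joints"],2), go(s,cr(-.058,.052,.12),97.85))
E
```

```text
t 12.88 crate [-178.5 -296.1  162.6] yaw-c 89.87 F [-0.7 -0.4 -1.4] w 0.912
14.99902680516243 [ 0.57  0.3  -0.85  2.06  0.29  0.89 -0.31] turn -0.1  shift cm 34.81 12.05 4.26
```

Call:
play_rows --increments "3.5 1.2 0 0 -1;3.5 1.2 0 0 -1;3.5 1.2 0 0 -1;3.5 1.2 0 0 -1;3.5 1.2 0 0 -1"

```text
clock: 13.3
position: [0.4632, 0.1906, 0.1624]
ee_rot: [2.07, 2.362, 0.0]
force: [1.1, -0.3, -1.6]
width: 0.909
gripper_force: 15.0
```

Call:
play_rows --increments "3.5 1.2 0 0 -1;3.5 1.2 0 0 -1;3.5 1.2 0 0 -1;3.5 1.2 0 0 -1;3.3 1.2 0 0 -1"

```text
clock: 13.72
position: [0.4988, 0.3707, 0.1622]
ee_rot: [2.069, 2.363, -0.0]
force: [0.1, 0.4, -1.3]
width: 0.908
gripper_force: 15.0
```

Call:
play_rows --increments "0 0 0 0 -1;0 0 0 0 -1"

```text
clock: 13.88
position: [0.498, 0.3713, 0.1621]
ee_rot: [-2.064, -2.367, -0.001]
force: [0.0, -0.1, -1.3]
width: 0.915
gripper_force: 15.0
```

```bash
python3 - <<'E'
from sp import *
from cell import *
s=arm.observe(); st(s); print(s["gripper_force"],go(s,cr(-.058,.052,.059),97.85))
p=vision.get_image("wrist"); W=fcloud(p); top(W,.1,.16,(.4,.7),(.2,.5))
E
```

```text
t 13.88 crate [-58.8  54.8 162.1] yaw-c 89.95 F [ 0.  -0.1 -1.3] w 0.915
14.999745637178421 turn -0.0  shift cm -0.28 0.08 10.31
677 [493.7 400.1] [82.6  1.5] 7.8 0.1557
```

Call:
play_rows --increments "-0.3 0.1 3 0 -1;0 0 3 0 -1;0 0 2.5 0 -1;0 0 1.2 0 -1;0 0 0 0 -1"

```text
clock: 14.35
position: [0.4995, 0.3628, 0.0625]
ee_rot: [2.068, 2.365, -0.008]
force: [-0.8, -0.9, -0.9]
width: 0.917
gripper_force: 15.0
```

Call:
play_rows --increments "0 0 0.3 0 -1;0 0 0.3 0 -1;0 0 0 0 -1;0 0 0 0 -1"

```text
clock: 14.68
position: [0.5008, 0.3662, 0.0602]
ee_rot: [2.065, 2.367, 0.002]
force: [0.2, 1.0, -1.3]
width: 0.915
gripper_force: 15.0
```

```bash
python3 - <<'E'
from sp import *
from cell import *
s=arm.observe(); st(s); print(s["gripper_force"])
E
```

```text
t 14.68 crate [-56.7  49.3  60.2] yaw-c 89.94 F [ 0.2  1.  -1.3] w 0.915
14.999805986881256
```

Call:
play_rows --increments "0.25 -0.1 0.2 0 -1;0 0 0.1 0 -1;0 0 0 0 -1"

```text
clock: 14.93
position: [0.4989, 0.3691, 0.0568]
ee_rot: [-2.064, -2.368, -0.002]
force: [0.5, -0.3, 2.8]
width: 0.914
gripper_force: 15.0
```

```bash
python3 - <<'E'
from sp import *
from cell import *
s=arm.observe(); st(s); print(s["gripper_force"])
E
```

```text
t 14.93 crate [-58.2  52.4  56.8] yaw-c 89.99 F [ 0.5 -0.3  2.8] w 0.914
15.000202506780624
```

Call:
play_rows --increments "0 0 0 0 1;0 0 0 0 1;0 0 -1 0 1;0 0 -3.5 0 1;0 0 -4 0 1"

```text
clock: 15.35
position: [0.4978, 0.3667, 0.1404]
ee_rot: [-2.064, -2.367, 0.008]
force: [0.7, 1.1, 1.8]
width: 0.999
gripper_force: 0.0
```

Call:
play_rows --increments "-3.5 0 -3 0 1;-4 0 -2 0 -1;-4 0 0 0 -1;0 0 0 0 -1;0 0 0 0 -1"

```text
clock: 15.77
position: [0.5152, 0.2569, 0.1875]
ee_rot: [2.07, 2.36, -0.001]
force: [0.5, 0.9, -0.1]
width: 0.755
gripper_force: 0.0
```

```bash
cat > look.py <<'E'
from sp import *
from cell import *
def blobs(W,lo=.078,hi=.09):
    m=(W[...,2]>lo)&(W[...,2]<hi)&(W[...,0]>.42)&(W[...,0]<.66)&(W[...,1]>.17)&(W[...,1]<.46)
    n,l,stt,c=cv2.connectedComponentsWithStats(m.astype(np.uint8),connectivity=4)
    for i in range(1,n):
        if stt[i,4]>250:
            t=W[l==i]; r=cv2.minAreaRect((t[:,:2]*1000).astype(np.float32)); print("  ",stt[i,4],"crate",inv([r[0][0]/1000,r[0][1]/1000,np.median(t[:,2])]),np.round(r[1],1),round((r[2]-CA+45)%90-45,1))
E
python3 - <<'E'
from look import *
s=arm.observe(); st(s)
for n,f in(("wrist",fcloud),("top",cloud)): print(n);blobs(f(vision.get_image(n)))
E
```

```text
t 15.77 crate [-57.4 -61.  187.5] yaw-c 89.65 F [ 0.5  0.9 -0.1] w 0.755
wrist
   6746 crate [-58.7  53.2  80.2] [84.3 56.5] 0.6
   11171 crate [41.9  0.  80. ] [ 57.4 168.7] -0.6
   6041 crate [-34.  -57.4  80.1] [83.3 56.9] 0.1
top
   390 crate [44.  34.6 81.3] [60.4 97.1] -1.2
   406 crate [-58.9  50.2  81.6] [84.5 55.2] -0.5
```

Call:
play_rows --increments "0.2 -2.8 0 0 -1;0.2 -2.8 0 0 -1;0 0 3.5 0 -1;0 0 3.5 0 -1;0 0 3.5 0 -1" --grip_force 20

```text
clock: 16.28
position: [0.4571, 0.2587, 0.0814]
ee_rot: [2.061, 2.371, 0.004]
force: [1.1, 0.1, -0.3]
width: 0.305
gripper_force: 0.0
```

Call:
play_rows --increments "0 0 0 0 -1;0 0 0 0 -1;0 0 0 0 -1;0 0 2 0 -1;0 0 0 0 -1"

```text
clock: 16.7
position: [0.4581, 0.2571, 0.0621]
ee_rot: [2.065, 2.367, 0.001]
force: [0.1, 0.1, -0.6]
width: 0.01
gripper_force: 0.0
```

```bash
python3 - <<'E'
from look import *
s=arm.observe(); st(s); print(go(s,cr(-.095,-.057,.056),97.85))
E
```

```text
t 16.70 crate [-113.9  -53.    62.1] yaw-c 89.96 F [ 0.1  0.1 -0.6] w 0.010
turn -0.0  shift cm -0.40 1.89 0.61
```

Call:
play_rows --increments "-0.4 0.8 0.5 0 -1;0 0.7 0 0 -1;0 0.3 0 0 -1;0 0.3 0 0 -1;0 0 0 0 -1"

```text
clock: 17.12
position: [0.4802, 0.2558, 0.0574]
ee_rot: [2.066, 2.367, 0.002]
force: [-0.5, -0.5, 0.1]
width: 0.004
gripper_force: 0.0
```

Call:
play_rows --increments "0 0.15 0 0 -1;0 0.15 0 0 -1;0 0 0 0 -1"

```text
clock: 17.37
position: [0.4821, 0.256, 0.0569]
ee_rot: [-2.065, -2.368, 0.0]
force: [0.0, -0.1, 0.5]
width: 0.007
gripper_force: 0.1
```

```bash
python3 - <<'E'
from look import *
s=arm.observe(); st(s)
E
```

```text
t 17.37 crate [-90.2 -57.3  56.9] yaw-c 89.97 F [ 0.  -0.1  0.5] w 0.007
```

Call:
play_rows --increments "0 0.1 0 0 -1;0 0 0 0 -1"

```text
clock: 17.53
position: [0.483, 0.2561, 0.0569]
ee_rot: [-2.065, -2.368, 0.0]
force: [-1.1, 0.0, 0.9]
width: 0.008
gripper_force: 0.5
```

Call:
play_rows --increments "0 0.1 0 0 -1;0 0 0 0 -1"

```text
clock: 17.7
position: [0.4841, 0.2562, 0.0568]
ee_rot: [2.065, 2.368, -0.0]
force: [-1.4, -0.0, 0.9]
width: 0.005
gripper_force: 0.6
```

Call:
play_rows --increments "0 0.1 0 0 -1;0 0 0 0 -1"

```text
clock: 17.87
position: [0.4851, 0.2563, 0.0568]
ee_rot: [-2.065, -2.368, 0.0]
force: [-1.8, 0.6, 0.5]
width: 0.002
gripper_force: 0.6
```

```bash
python3 - <<'E'
from look import *
s=arm.observe(); st(s); blobs(fcloud(vision.get_image("wrist")))
E
```

```text
t 17.87 crate [-87.2 -57.4  56.8] yaw-c 89.96 F [-1.8  0.6  0.5] w 0.002
   19562 crate [-58.5  51.5  80.1] [83.7 53.2] 0.3
   10861 crate [41.7 42.4 80. ] [57.5 83.7] 0.5
   11935 crate [  0.2 -29.   79.9] [140.6  55.4] 2.1
   1594 crate [  0.5 -78.1  79.9] [56.7 14.6] 0.4
```

Call:
play_rows --increments "0 0.1 0 0 -1;0 0.1 0 0 -1;0 0 0 0 -1"

```text
clock: 18.17
position: [0.4862, 0.2565, 0.0567]
ee_rot: [-2.064, -2.368, 0.002]
force: [-5.3, -1.6, 4.8]
width: 0.006
gripper_force: 2.7
```

Call:
play_rows --increments "0 0.1 0 0 -1;0 0 0 0 -1"

```text
clock: 18.33
position: [0.4862, 0.2564, 0.0567]
ee_rot: [-2.063, -2.368, 0.005]
force: [-8.5, -2.0, 6.8]
width: 0.006
gripper_force: 4.6
```

```bash
python3 - <<'E'
from look import *
s=arm.observe(); st(s)
E
```

```text
t 18.33 crate [-86.1 -57.5  56.7] yaw-c 90.01 F [-8.5 -2.   6.8] w 0.006
```

Call:
play_rows --increments "0 -1 0 0 -1;0 -4 0 0 -1;3.7 0 0 0 -1;3.7 0 0 0 -1;3.7 0 0 0 -1"

```text
clock: 18.75
position: [0.4229, 0.36, 0.0568]
ee_rot: [2.066, 2.366, -0.0]
force: [1.3, 0.3, 1.1]
width: 0.005
gripper_force: 0.0
```

Call:
play_rows --increments "0 0 0 0 -1;0 0 0 0 -1"

```text
clock: 18.92
position: [0.4223, 0.3627, 0.0571]
ee_rot: [-2.06, -2.371, -0.003]
force: [0.3, 0.2, -0.7]
width: 0.005
gripper_force: 0.0
```

```bash
python3 - <<'E'
from look import *
s=arm.observe(); st(s); blobs(fcloud(vision.get_image("wrist")));print(go(s,cr(-.086,.053,.056),97.85))
E
```

```text
t 18.92 crate [-134.9   56.5   57.1] yaw-c 90.19 F [ 0.3  0.2 -0.7] w 0.005
   901 crate [28.3 71.2 79.7] [30.9 27.1] 1.6
   5299 crate [-58.7  69.8  80. ] [83.5 25.1] -0.3
   1981 crate [-46.7  34.6  80.1] [56.7 17.5] 0.1
   277 crate [-43.4 -30.3  79.1] [51.6  5.1] -0.2
   376 crate [-10.1 -59.3  79.9] [14.7 49.6] -18.2
turn 0.2  shift cm -0.35 4.89 0.11
```

Call:
play_rows --increments "-0.3 0.8 0 0.2 -1;0 0.5 0 0 -1;0 0.4 0 0 -1;0 0.4 0 0 -1;0 0.4 0 0 -1"

```text
clock: 19.38
position: [0.4495, 0.3595, 0.0567]
ee_rot: [2.071, 2.362, -0.0]
force: [-0.5, 0.7, -1.3]
width: 0.005
gripper_force: 0.2
```

Call:
play_rows --increments "0 0.4 0 0 -1;0 0.4 0 0 -1;0 0.4 0 0 -1;0 0.3 0 0 -1;0 0 0 0 -1"

```text
clock: 19.8
position: [0.4643, 0.3623, 0.0568]
ee_rot: [2.07, 2.363, 0.001]
force: [0.6, -0.3, 0.1]
width: 0.003
gripper_force: 0.0
```

```bash
python3 - <<'E'
from look import *
s=arm.observe(); st(s)
E
```

```text
t 19.80 crate [-93.4  50.5  56.8] yaw-c 89.73 F [ 0.6 -0.3  0.1] w 0.003
```

Call:
play_rows --increments "0 0.25 0 0 -1;0 0.25 0 0 -1;0 0 0 0 -1"

```text
clock: 20.05
position: [0.4689, 0.3629, 0.0568]
ee_rot: [2.069, 2.364, 0.0]
force: [0.4, 0.0, 0.1]
width: 0.004
gripper_force: 0.0
```

Call:
play_rows --increments "0 0.1 0 0 -1;0 0 0 0 -1"

```text
clock: 20.22
position: [0.4695, 0.3631, 0.0568]
ee_rot: [2.069, 2.364, -0.0]
force: [-0.2, 0.3, 0.1]
width: 0.005
gripper_force: 0.1
```

Call:
play_rows --increments "0 0.1 0 0 -1;0 0 0 0 -1"

```text
clock: 20.38
position: [0.4704, 0.3632, 0.0568]
ee_rot: [2.069, 2.364, -0.0]
force: [-0.1, -0.0, -0.5]
width: 0.002
gripper_force: 0.2
```

```bash
python3 - <<'E'
from look import *
s=arm.observe(); st(s)
E
```

```text
t 20.38 crate [-87.2  50.5  56.8] yaw-c 89.77 F [-0.1 -0.  -0.5] w 0.002
```

Call:
play_rows --increments "0 0.1 0 0 -1;0 0 0 0 -1"

```text
clock: 20.55
position: [0.4714, 0.3634, 0.0568]
ee_rot: [-2.069, -2.364, 0.0]
force: [-0.5, -0.2, 0.3]
width: 0.008
gripper_force: 0.4
```

Call:
play_rows --increments "0 0.08 0 0 -1;0 0 0 0 -1"

```text
clock: 20.72
position: [0.4715, 0.3634, 0.0568]
ee_rot: [-2.068, -2.364, 0.002]
force: [-3.4, -0.5, 2.2]
width: 0.001
gripper_force: 2.3
```

Call:
play_rows --increments "0 0.05 0 0 -1;0 0 0 0 -1"

```text
clock: 20.88
position: [0.4715, 0.3634, 0.0568]
ee_rot: [-2.068, -2.364, 0.002]
force: [-6.0, -1.5, 3.6]
width: 0.004
gripper_force: 3.3
```

```bash
python3 - <<'E'
from look import *
s=arm.observe(); st(s)
E
```

```text
t 20.88 crate [-86.1  50.6  56.8] yaw-c 89.80 F [-6.  -1.5  3.6] w 0.004
```

Call:
play_rows --increments "0 -1.5 0 0 -1;0 0 -3.5 0 -1;-2.6 2.5 -3 0 -1;-2.6 2.5 0 0 -1;0 2.5 0 0 -1"

```text
clock: 21.3
position: [0.5401, 0.3174, 0.1203]
ee_rot: [2.071, 2.356, 0.002]
force: [1.1, 0.1, -0.0]
width: 0.003
gripper_force: 0.0
```

Call:
play_rows --increments "0 0 0 0 -1;0 0 0 0 -1;0 0 0 0 -1"

```text
clock: 21.55
position: [0.5355, 0.3227, 0.1183]
ee_rot: [-2.068, -2.364, 0.0]
force: [-0.8, -0.7, -0.0]
width: 0.004
gripper_force: 0.0
```

```bash
python3 - <<'E'
from look import *
s=arm.observe(); st(s); blobs(fcloud(vision.get_image("wrist")));print(go(s,cr(-.028,-.002,.056),97.85))
E
```

```text
t 21.55 crate [-28.3   1.5 118.3] yaw-c 89.78 F [-0.8 -0.7 -0. ] w 0.004
   23897 crate [ 1.4 26.7 80.1] [140.3 115.1] 0.2
   396 crate [ 64.8 -68.1  80. ] [13.3 30.8] 0.6
turn -0.2  shift cm -0.35 0.03 6.23
```

Call:
play_rows --increments "-0.3 0 2 -0.2 -1;0 0 2.2 0 -1;0 0 2 0 -1;0 0 0 0 -1;0 0 0 0 -1"

```text
clock: 22.02
position: [0.5349, 0.3196, 0.056]
ee_rot: [-2.062, -2.369, 0.003]
force: [-1.1, 0.1, -0.0]
width: 0.003
gripper_force: 0.0
```

Call:
play_rows --increments "0.4 0 0 0 -1;0.4 0 0 0 -1;0.3 0 0 0 -1;0.2 0 0 0 -1;0 0 0 0 -1"

```text
clock: 22.43
position: [0.5345, 0.3334, 0.0572]
ee_rot: [-2.064, -2.368, -0.002]
force: [0.7, -0.5, 1.0]
width: 0.007
gripper_force: 0.0
```

Call:
play_rows --increments "0.1 0 0 0 -1;0.1 0 0 0 -1;0 0 0 0 -1"

```text
clock: 22.68
position: [0.5343, 0.3344, 0.0565]
ee_rot: [2.065, 2.368, 0.0]
force: [-0.5, -0.2, 0.5]
width: 0.002
gripper_force: 0.0
```

```bash
python3 - <<'E'
from look import *
s=arm.observe(); st(s)
E
```

```text
t 22.68 crate [-27.9  13.2  56.5] yaw-c 89.96 F [-0.5 -0.2  0.5] w 0.002
```

Call:
play_rows --increments "0.15 0 0 0 -1;0.15 0 0 0 -1;0 0 0 0 -1"

```text
clock: 22.93
position: [0.5337, 0.3376, 0.0565]
ee_rot: [-2.065, -2.368, -0.0]
force: [0.4, 1.3, 1.1]
width: 0.007
gripper_force: 0.0
```

Call:
play_rows --increments "0.1 0 0 0 -1;0.1 0 0 0 -1;0 0 0 0 -1"

```text
clock: 23.18
position: [0.5336, 0.3392, 0.0564]
ee_rot: [2.065, 2.367, -0.0]
force: [0.4, -0.9, 1.1]
width: 0.004
gripper_force: 0.3
```

```bash
python3 - <<'E'
from look import *
s=arm.observe(); st(s)
E
```

```text
t 23.18 crate [-27.9  18.1  56.4] yaw-c 89.96 F [ 0.4 -0.9  1.1] w 0.004
```

Call:
play_rows --increments "0.1 0 0 0 -1;0 0 0 0 -1"

```text
clock: 23.35
position: [0.5336, 0.3392, 0.0564]
ee_rot: [2.065, 2.366, -0.002]
force: [0.4, -4.7, 3.3]
width: 0.003
gripper_force: 2.3
```

Call:
play_rows --increments "0.1 0 0 0 -1;0 0 0 0 -1"

```text
clock: 23.52
position: [0.5336, 0.3392, 0.0564]
ee_rot: [2.065, 2.365, -0.004]
force: [-2.0, -7.4, 6.2]
width: 0.009
gripper_force: 3.9
```

Call:
play_rows --increments "0.1 0 0 0 -1;0 0 0 0 -1"

```text
clock: 23.68
position: [0.5336, 0.3392, 0.0563]
ee_rot: [2.065, 2.364, -0.006]
force: [-1.5, -11.3, 7.3]
width: 0.006
gripper_force: 5.3
```

```bash
python3 - <<'E'
from look import *
s=arm.observe(); st(s)
E
```

```text
t 23.68 crate [-27.9  18.   56.3] yaw-c 89.86 F [ -1.5 -11.3   7.3] w 0.006
```

Call:
play_rows --increments "-0.4 0 0 0 -1;-1 0 0 0 -1;-1 0 0 0 -1;-0.7 0 0 0 -1;0 0 0 0 -1"

```text
clock: 24.1
position: [0.5382, 0.3089, 0.0561]
ee_rot: [2.067, 2.364, -0.002]
force: [0.8, 0.2, -0.1]
width: 0.007
gripper_force: 0.0
```

Call:
play_rows --increments "0 0 0 0 -1;0 0 0 0 -1"

```text
clock: 24.27
position: [0.5374, 0.3119, 0.0566]
ee_rot: [-2.065, -2.367, -0.001]
force: [-0.8, -1.0, -0.5]
width: 0.002
gripper_force: 0.0
```

```bash
python3 - <<'E'
from look import *
s=arm.observe(); st(s)
E
```

```text
t 24.27 crate [-27.9  -9.5  56.6] yaw-c 89.96 F [-0.8 -1.  -0.5] w 0.002
```

Call:
play_rows --increments "-0.35 0 0 0 -1;-0.3 0 0 0 -1;0 0 0 0 -1"

```text
clock: 24.52
position: [0.5384, 0.3044, 0.0563]
ee_rot: [2.065, 2.367, -0.001]
force: [0.1, -0.7, -0.5]
width: 0.008
gripper_force: 0.0
```

Call:
play_rows --increments "-0.1 0 0 0 -1;0 0 0 0 -1"

```text
clock: 24.68
position: [0.5384, 0.304, 0.0564]
ee_rot: [2.065, 2.367, -0.0]
force: [-0.2, 0.2, 0.1]
width: 0.003
gripper_force: 0.0
```

Call:
play_rows --increments "-0.1 0 0 0 -1;0 0 0 0 -1"

```text
clock: 24.85
position: [0.5386, 0.303, 0.0564]
ee_rot: [2.065, 2.368, -0.0]
force: [1.3, 0.4, -0.5]
width: 0.005
gripper_force: 0.0
```

Call:
play_rows --increments "-0.1 0 0 0 -1;0 0 0 0 -1"

```text
clock: 25.02
position: [0.5386, 0.3025, 0.0565]
ee_rot: [-2.064, -2.368, -0.001]
force: [0.4, 1.7, -1.1]
width: 0.007
gripper_force: 0.6
```

```bash
python3 - <<'E'
from look import *
s=arm.observe(); st(s)
E
```

```text
t 25.02 crate [-27.9 -19.   56.5] yaw-c 89.97 F [ 0.4  1.7 -1.1] w 0.007
```

Call:
play_rows --increments "-0.1 0 0 0 -1;0 0 0 0 -1"

```text
clock: 25.18
position: [0.5386, 0.3025, 0.0567]
ee_rot: [-2.063, -2.367, -0.003]
force: [0.6, 4.4, -1.2]
width: 0.007
gripper_force: 2.5
```

Call:
play_rows --increments "0.5 0 0 0 -1;0 0 -3.5 0 -1;0 0 -4 0 -1;0 0 -4 0 1;0 0 0 0 1"

```text
clock: 25.6
position: [0.5406, 0.309, 0.1794]
ee_rot: [2.063, 2.365, 0.015]
force: [0.2, 0.3, 1.3]
width: 0.102
gripper_force: 0.0
```

```bash
python3 - <<'E'
from look import *
s=arm.observe(); st(s); blobs(fcloud(vision.get_image("wrist")));print(go(s,[.4315,-.1913,.17],82.5))
E
```

```text
t 25.60 crate [-25.1 -12.8 179.4] yaw-c 89.95 F [0.2 0.3 1.3] w 0.102
   13754 crate [ 1.2 43.4 80.1] [140.5  84.5] 0.0
   5646 crate [  4.2 -37.1  80. ] [145.8  62.4] 17.6
turn 15.3  shift cm -51.03 -4.28 0.94
```

Call:
play_rows --increments "0 0 0 7.1 1;0 0 0 7.1 1;0 0 0 1.1 1;-3.9 -0.33 0 0 1;-3.9 -0.33 0 0 1"

```text
clock: 26.07
position: [0.5203, 0.2307, 0.1705]
ee_rot: [-2.353, -2.08, 0.001]
force: [1.4, -1.2, -0.3]
width: 0.513
gripper_force: 0.0
```

Call:
play_rows --increments "-3.9 -0.33 0 0 1;-3.9 -0.33 0 0 1;-3.9 -0.33 0 0 1;-3.9 -0.33 0 0 1;-3.9 -0.33 0 0 1"

```text
clock: 26.48
position: [0.4784, 0.0363, 0.1708]
ee_rot: [-2.358, -2.076, 0.003]
force: [0.2, -1.1, 0.4]
width: 0.868
gripper_force: 0.0
```

Call:
play_rows --increments "-3.9 -0.33 0 0 1;-3.9 -0.33 1 0 1;-3.9 -0.33 1 0 1;-3.9 -0.33 1 0 1;-3.9 -0.33 1 0 1"

```text
clock: 26.9
position: [0.4365, -0.1548, 0.1307]
ee_rot: [-2.358, -2.076, 0.002]
force: [1.3, 0.8, 0.6]
width: 0.997
gripper_force: 0.0
```

Call:
play_rows --increments "-3.9 -0.33 0 0 1;0 0 0 0 1;0 0 0 0 1"

```text
clock: 27.15
position: [0.428, -0.1935, 0.1306]
ee_rot: [-2.363, -2.068, 0.003]
force: [-0.3, 1.5, -0.0]
width: 1.001
gripper_force: 0.0
```

```bash
python3 - <<'E'
from look import *
s=arm.observe(); print(s["position"],yaw(s),s["width"],go(s,[.4315,-.1913,.013],82.5))
top(fcloud(vision.get_image("wrist")),.03,.045,(.3,.6),(-.4,.15))
E
```

```text
[ 0.42800448 -0.19349825  0.13058376] 82.36204622445169 1.0005444271913304 turn -0.1  shift cm 0.26 0.32 11.76
6736 [ 431.4 -191.4] [83.8 56.2] 82.4 0.0361
```

Call:
play_rows --increments "0.2 0.3 3.9 -0.1 0.8;0 0 3.9 0 0.8;0 0 3.8 0 0.6;0 0 0 0 -1;0 0 0 0 -1" --grip_force 5

```text
clock: 27.62
position: [0.4319, -0.1871, 0.0148]
ee_rot: [-2.352, -2.076, 0.002]
force: [0.7, 0.1, 0.3]
width: 0.729
gripper_force: 0.0
```

Call:
play_rows --increments "0 0 0 0 -1;0 0 0 0 -1;0 0 0 0 -1;0 0 0 0 -1;0 0 0 0 -1"

```text
clock: 28.03
position: [0.4342, -0.1897, 0.0173]
ee_rot: [2.357, 2.072, 0.003]
force: [0.7, 1.0, 6.8]
width: 0.605
gripper_force: 5.0
```

```bash
python3 - <<'E'
from look import *
s=arm.observe(); print(s["position"],yaw(s),s["width"],s["gripper_force"],s["force"])
E
```

```text
[ 0.43424314 -0.18973057  0.01732145] 82.61511269164451 0.6051383354104802 5.005716383457184 [0.69390394 0.99741998 6.84761224]
```

Call:
play_rows --increments "0 0 0 0 1;0 0 0 0 1;0 0 -2.5 0 1;0 0 -3.5 0 1;0 0 0 6.9 1"

```text
clock: 28.45
position: [0.4353, -0.19, 0.0801]
ee_rot: [2.473, 1.929, 0.005]
force: [1.6, 0.3, 0.2]
width: 0.923
gripper_force: 0.0
```

Call:
play_rows --increments "0 0 0 6.9 1;0 0 0 6.9 1;0 0 0 6.9 1;0 0 0 6.9 1;0 0 0 6.9 1"

```text
clock: 28.87
position: [0.4327, -0.1897, 0.0759]
ee_rot: [2.944, 1.096, 0.001]
force: [0.0, 0.3, -0.2]
width: 0.998
gripper_force: 0.0
```

Call:
play_rows --increments "0 0 0 6.9 1;0 0 0 6.9 1;0 0 0 6.9 1;0 0 0 6.9 1;0 0 0 6.9 1"

```text
clock: 29.28
position: [0.4328, -0.1895, 0.0759]
ee_rot: [3.137, 0.174, 0.001]
force: [0.4, 0.3, 1.1]
width: 0.998
gripper_force: 0.0
```

Call:
play_rows --increments "0 0 0 6.9 1;0 0 0 6.9 1;0 0 0 0 1;0 0 0 0 1;0 0 0 0 1"

```text
clock: 29.7
position: [0.4328, -0.1894, 0.0757]
ee_rot: [3.136, -0.188, 0.0]
force: [0.1, -0.4, 0.2]
width: 1.0
gripper_force: 0.0
```

```bash
python3 - <<'E'
from look import *
s=arm.observe(); print(s["position"],yaw(s),s["width"],go(s,[.4314,-.1914,.013],-7.6))
top(fcloud(vision.get_image("wrist")),.03,.045,(.3,.6),(-.4,.15))
E
```

```text
[ 0.43276174 -0.18941611  0.07565743] -6.853135103803114 0.9998656426066919 turn 0.7  shift cm -0.11 0.21 6.27
10341 [ 433.2 -192.8] [84.2 57.6] 82.8 0.0362
```

Call:
play_rows --increments "0.14 0.3 2.5 0.4 1;0 0 2.5 0 1;0 0 1.1 0 1;0 0 0 0 1;0 0 0 0 -1" --grip_force 15

```text
clock: 30.17
position: [0.4334, -0.1925, 0.0142]
ee_rot: [-3.134, 0.203, 0.002]
force: [-0.2, 0.6, 0.7]
width: 0.962
gripper_force: 0.0
```

Call:
play_rows --increments "0 0 0 0 -1;0 0 0 0 -1;0 0 0 0 -1"

```text
clock: 30.42
position: [0.4343, -0.1928, 0.0153]
ee_rot: [3.134, -0.205, 0.002]
force: [0.8, 0.3, -1.7]
width: 0.915
gripper_force: 15.0
```

```bash
python3 - <<'E'
from look import *
s=arm.observe(); p=s["position"]; print(p,yaw(s),s["width"],s["gripper_force"],s["force"],p[0]*.9917-p[1]*.1288)
E
```

```text
[ 0.43428566 -0.19280868  0.01529114] -7.47727665746018 0.9149555062490533 14.997485429048538 [ 0.7818777   0.26348434 -1.65921672] 0.4555148516861554
```

Call:
play_rows --increments "0 0 -3 0 -1;0 0 -4 0 -1;0 0 -4 0 -1;0 0 -4 0 -1;0 0 0 -7.1 -1"

```text
clock: 30.83
position: [0.4377, -0.1936, 0.1722]
ee_rot: [3.137, -0.013, 0.018]
force: [0.8, -1.3, -1.0]
width: 0.912
gripper_force: 15.0
```

Call:
play_rows --increments "0 0 0 -7.1 -1;0 0 0 -7.1 -1;0 0 0 -7.1 -1;0 0 0 -7.1 -1;0 0 0 -7.1 -1"

```text
clock: 31.25
position: [0.4337, -0.1926, 0.1651]
ee_rot: [2.991, 0.957, 0.001]
force: [-0.1, 0.1, -0.7]
width: 0.913
gripper_force: 15.0
```

Call:
play_rows --increments "0 0 0 -7.1 -1;0 0 0 -7.1 -1;0 0 0 -7.1 -1;0 0 0 -7.1 -1;0 0 0 -7.1 -1"

```text
clock: 31.67
position: [0.4336, -0.1926, 0.165]
ee_rot: [2.557, 1.823, -0.0]
force: [-0.1, 0.4, -1.4]
width: 0.913
gripper_force: 15.0
```

Call:
play_rows --increments "0 0 0 -7.1 -1;0 0 0 -7.1 -1;0 0 0 -7.1 -1;0 0 0 -5.9 -1;0 0 0 0 -1"

```text
clock: 32.08
position: [0.4336, -0.1928, 0.1649]
ee_rot: [2.059, 2.372, -0.0]
force: [0.8, 0.3, -1.8]
width: 0.915
gripper_force: 15.0
```

```bash
python3 - <<'E'
from sp import *
from cell import *
s=arm.observe(); st(s); print(s["gripper_force"],np.round(s["joints"],2), go(s,cr(-.058,-.0001,.15),97.85))
E
```

```text
t 32.08 crate [-199.6 -495.3  164.9] yaw-c 90.23 F [ 0.8  0.3 -1.8] w 0.915
14.9957974255085 [ 0.81  0.33 -0.63  1.97  0.25  0.91  0.2 ] turn 0.2  shift cm 49.52 14.16 1.49
```

Call:
play_rows --increments "3.8 1.09 0 0.2 -1;3.8 1.09 0 0 -1;3.8 1.09 0 0 -1;3.8 1.09 0 0 -1;3.8 1.09 0 0 -1"

```text
clock: 32.5
position: [0.4624, 0.0045, 0.165]
ee_rot: [2.074, 2.358, 0.0]
force: [2.5, 0.4, -1.0]
width: 0.911
gripper_force: 15.0
```

Call:
play_rows --increments "3.8 1.09 0 0 -1;3.8 1.09 0 0 -1;3.8 1.09 0 0 -1;3.8 1.09 0 0 -1;3.8 1.09 0 0 -1"

```text
clock: 32.92
position: [0.4913, 0.2003, 0.1648]
ee_rot: [2.074, 2.359, 0.0]
force: [0.6, -0.0, -0.6]
width: 0.913
gripper_force: 15.0
```

Call:
play_rows --increments "3.8 1.09 0 0 -1;3.8 1.09 0 0 -1;3.5 1 0 0 -1;0 0 0 0 -1"

```text
clock: 33.25
position: [0.5067, 0.3218, 0.1654]
ee_rot: [-2.062, -2.365, -0.008]
force: [-0.7, 0.2, -1.3]
width: 0.911
gripper_force: 15.0
```

Call:
play_rows --increments "0 0 3 0 -1;0 0 2 0 -1;0 0 0 0 -1;0 0 0 0 -1;0 0 0 0 -1"

```text
clock: 33.67
position: [0.5086, 0.3131, 0.1158]
ee_rot: [2.071, 2.362, 0.002]
force: [0.1, -0.0, -0.3]
width: 0.915
gripper_force: 15.0
```

```bash
python3 - <<'E'
from look import *
s=arm.observe(); st(s); print(s["gripper_force"],go(s,cr(-.058,-.0001,.1),97.85))
P=vision.get_image("wrist"); W=fcloud(P); blobs(W); print("held");blobs(W,.125,.16)
T=vision.get_image("top"); cv2.imwrite("pics/w2.png",np.hstack([P["frame"][:,:,::-1]])); print("top");blobs(cloud(T));blobs(cloud(T),.1,.145)
E
```

```text
t 33.67 crate [-56.2  -4.4 115.8] yaw-c 89.67 F [ 0.1 -0.  -0.3] w 0.915
14.997541308403015 turn -0.3  shift cm 0.43 -0.18 1.58
   22945 crate [ 0.9 27.5 80. ] [140.7 115.9] -0.6
   1296 crate [-23.1 -69.6  80. ] [90.6 25.4] -0.7
held
   13304 crate [-56.3   9.8 136.8] [119.7  29.5] -0.1
   2755 crate [-56.4 -25.8 136.7] [83.9 12.8] 0.2
top
   337 crate [-27.4  60.8  81. ] [93.2 52.2] 11.6
```

View pics/w2.png

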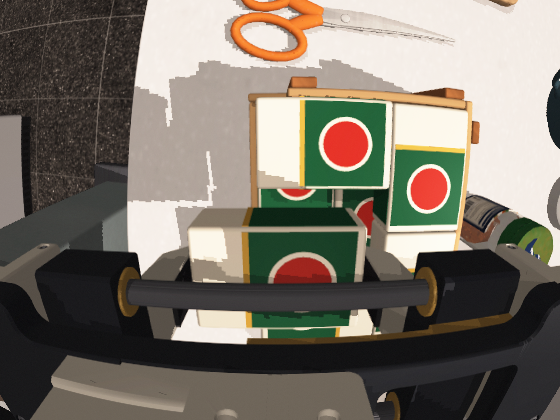

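Call:
play_rows --increments "0.4 -0.15 0 -0.2 -1;0 0 1.4 0 -1;0 0 0 0 -1;0 0 0 0 -1;0 0 0 0 -1"

```text
clock: 34.18
position: [0.5063, 0.3167, 0.1011]
ee_rot: [2.065, 2.367, 0.001]
force: [1.1, 0.1, -1.2]
width: 0.918
gripper_force: 15.0
```

```bash
python3 - <<'E'
from look import *
s=arm.observe(); st(s); W=fcloud(vision.get_image("wrist"));blobs(W); print("held");blobs(W,.11,.13); st(arm.observe())
E
```

```text
t 34.18 crate [-58.   -0.5 101.1] yaw-c 89.96 F [ 1.1  0.1 -1.2] w 0.918
   24551 crate [ 0.9 33.8 80.1] [140.3 103.8] -0.8
   1287 crate [-26.8 -55.   80.2] [83.1 23.3] -0.4
held
   12310 crate [-58.2  13.6 122. ] [118.4  30. ] 0.2
   2761 crate [-58.2 -21.8 122. ] [83.9 12.8] 1.0
t 34.23 crate [-57.9  -0.4 101.2] yaw-c 89.95 F [ 1.3 -0.6 -1. ] w 0.915
```

Call:
play_rows --increments "0 0 0.3 0 -1;0 0 0.3 0 -1;0 0 0.2 0 -1;0 0 0 0 -1"

```text
clock: 34.57
position: [0.5059, 0.3162, 0.0919]
ee_rot: [-2.065, -2.367, 0.001]
force: [-0.8, -0.5, -1.2]
width: 0.911
gripper_force: 15.0
```

Call:
play_rows --increments "0 0 0.2 0 -1;0 0 0.2 0 -1;0 0 0 0 -1"

```text
clock: 34.82
position: [0.506, 0.3163, 0.088]
ee_rot: [-2.065, -2.367, 0.001]
force: [-0.7, 0.8, -1.4]
width: 0.912
gripper_force: 15.0
```

```bash
python3 - <<'E'
from look import *
s=arm.observe(); st(s)
E
```

```text
t 34.82 crate [-58.4  -0.8  88. ] yaw-c 89.96 F [-0.7  0.8 -1.4] w 0.912
```

Call:
play_rows --increments "0 0 0.4 0 -1;0 0 0.4 0 -1;0 0 0.4 0 -1;0 0 0.4 0 -1;0 0 0 0 -1"

```text
clock: 35.23
position: [0.5057, 0.3161, 0.0714]
ee_rot: [-2.065, -2.367, 0.002]
force: [1.0, -0.1, -2.1]
width: 0.914
gripper_force: 15.0
```

Call:
play_rows --increments "0 0 0.4 0 -1;0 0 0.4 0 -1;0 0 0.3 0 -1;0 0 0.1 0 -1;0 0 0 0 -1"

```text
clock: 35.65
position: [0.506, 0.3164, 0.0601]
ee_rot: [-2.065, -2.368, 0.001]
force: [-0.3, 0.4, -1.9]
width: 0.915
gripper_force: 15.0
```

```bash
python3 - <<'E'
from look import *
s=arm.observe(); st(s)
E
```

```text
t 35.65 crate [-58.4  -0.8  60.1] yaw-c 89.96 F [-0.3  0.4 -1.9] w 0.915
```

Call:
play_rows --increments "0 0 0.1 0 -1;0 0 0 0 1;0 0 0 0 1;0 0 -1 0 1;0 0 -3 0 1"

```text
clock: 36.07
position: [0.5044, 0.3147, 0.097]
ee_rot: [-2.064, -2.367, 0.01]
force: [0.1, -0.6, -1.1]
width: 0.993
gripper_force: 0.0
```

Call:
play_rows --increments "0 0 -3.5 0 1;0 0 -4 0 -1;0 -3 -3 0 -1;0 -3.5 0 0 -1;0 -2.5 0 0 -1"

```text
clock: 36.48
position: [0.4159, 0.3056, 0.2068]
ee_rot: [2.063, 2.368, 0.006]
force: [-0.5, 0.2, -0.4]
width: 0.757
gripper_force: 0.0
```

Call:
play_rows --increments "0 0 0 0 -1;0 0 0 0 -1"

```text
clock: 36.65
position: [0.4167, 0.3045, 0.2053]
ee_rot: [2.062, 2.368, 0.002]
force: [0.7, -0.5, -0.6]
width: 0.613
gripper_force: 0.0
```

```bash
python3 - <<'E'
from look import *
s=arm.observe(); st(s); blobs(fcloud(vision.get_image("wrist"))); print(go(s,cr(-.135,0,.058),97.85)); blobs(cloud(vision.get_image("top")))
E
```

```text
t 36.65 crate [-148.4   -0.3  205.3] yaw-c 90.06 F [ 0.7 -0.5 -0.6] w 0.613
   16736 crate [-14.3  10.4  80. ] [172.2 150.9] -0.7
turn 0.1  shift cm 0.03 1.34 14.73
   300 crate [37.9 64.4 81. ] [57.6 88.5] -38.6
```

Call:
play_rows --increments "0 0 3.5 0 -1;0 0 3.5 0 -1;0 0 3 0 -1;0 0 2.5 0 -1;0 0 0 0 -1" --grip_force 20

```text
clock: 37.17
position: [0.4164, 0.3021, 0.0744]
ee_rot: [-2.065, -2.365, 0.011]
force: [-0.9, -1.0, -0.2]
width: 0.165
gripper_force: 0.0
```

Call:
play_rows --increments "0 0 0 0 -1;0 0 1.1 0 -1;0 0 1.1 0 -1;0 0 0 0 -1;0 0 0 0 -1"

```text
clock: 37.58
position: [0.4176, 0.3043, 0.0569]
ee_rot: [2.065, 2.367, -0.0]
force: [0.4, 0.1, 0.8]
width: 0.002
gripper_force: 0.0
```

```bash
python3 - <<'E'
from look import *
s=arm.observe(); st(s)
E
```

```text
t 37.58 crate [-147.6   -0.7   56.9] yaw-c 89.96 F [0.4 0.1 0.8] w 0.002
```

Call:
play_rows --increments "0 0.8 0 0 -1;0 0.8 0 0 -1;0 0.8 0 0 -1;0 0.4 0 0 -1;0 0.4 0 0 -1"

```text
clock: 38.0
position: [0.4501, 0.3088, 0.0571]
ee_rot: [-2.066, -2.367, -0.0]
force: [-1.3, 0.0, 1.5]
width: 0.004
gripper_force: 0.7
```

Call:
play_rows --increments "0 0.4 0 0 -1;0 0.4 0 0 -1;0 0.3 0 0 -1;0 0 0 0 -1"

```text
clock: 38.33
position: [0.4608, 0.3102, 0.0569]
ee_rot: [2.065, 2.367, 0.0]
force: [-0.5, -0.2, 0.1]
width: 0.004
gripper_force: 0.0
```

```bash
python3 - <<'E'
from look import *
s=arm.observe(); st(s); blobs(fcloud(vision.get_image("wrist")))
E
```

```text
t 38.33 crate [-104.    -0.7   56.9] yaw-c 89.94 F [-0.5 -0.2  0.1] w 0.004
   24492 crate [ 0.9 44.8 80. ] [142.5  82.4] -2.1
   6202 crate [-44.4  15.1  80. ] [84.7 28.2] -1.1
   2067 crate [-15.6 -25.3  79.9] [57.7 21.7] -1.2
   461 crate [-14.1 -81.1  79.9] [52.7  9.3] -0.3
```

Sliding freely; continue.

Call:
play_rows --increments "0 0.3 0 0 -1;0 0.3 0 0 -1;0 0.3 0 0 -1;0 0 0 0 -1"

```text
clock: 38.72
position: [0.4698, 0.3114, 0.0569]
ee_rot: [2.065, 2.367, 0.001]
force: [0.3, 0.9, -0.9]
width: 0.005
gripper_force: 0.0
```

Call:
play_rows --increments "0 0.3 0 0 -1;0 0.25 0 0 -1;0 0 0 0 -1"

```text
clock: 38.97
position: [0.4751, 0.3122, 0.0569]
ee_rot: [2.065, 2.367, 0.001]
force: [0.3, -0.3, -0.0]
width: 0.008
gripper_force: 0.0
```

```bash
python3 - <<'E'
from look import *
s=arm.observe(); st(s)
E
```

```text
t 38.97 crate [-89.5  -0.7  56.9] yaw-c 89.94 F [ 0.3 -0.3 -0. ] w 0.008
```

Call:
play_rows --increments "0 0.1 0 0 -1;0 0.1 0 0 -1;0 0 0 0 -1"

```text
clock: 39.22
position: [0.4766, 0.3125, 0.0569]
ee_rot: [2.065, 2.368, -0.0]
force: [-0.6, -0.1, 0.6]
width: 0.005
gripper_force: 0.1
```

Call:
play_rows --increments "0 0.1 0 0 -1;0 0 0 0 -1"

```text
clock: 39.38
position: [0.4776, 0.3126, 0.0569]
ee_rot: [2.065, 2.367, -0.0]
force: [-1.0, -0.2, 0.6]
width: 0.007
gripper_force: 0.2
```

Call:
play_rows --increments "0 0.06 0 0 -1;0 0 0 0 -1"

```text
clock: 39.55
position: [0.4781, 0.3126, 0.0569]
ee_rot: [2.065, 2.368, -0.0]
force: [-0.6, 0.2, -0.1]
width: 0.003
gripper_force: 0.2
```

```bash
python3 - <<'E'
from look import *
s=arm.observe(); st(s)
E
```

```text
t 39.55 crate [-86.5  -0.7  56.9] yaw-c 89.96 F [-0.6  0.2 -0.1] w 0.003
```

Call:
play_rows --increments "0 0.08 0 0 -1;0 0 0 0 -1"

```text
clock: 39.72
position: [0.4785, 0.3127, 0.0569]
ee_rot: [-2.065, -2.368, 0.001]
force: [-1.9, -0.6, 1.1]
width: 0.006
gripper_force: 1.4
```

Call:
play_rows --increments "0 0.05 0 0 -1;0 0 0 0 -1"

```text
clock: 39.88
position: [0.4785, 0.3127, 0.0569]
ee_rot: [-2.064, -2.368, 0.002]
force: [-5.3, -1.6, 3.3]
width: 0.004
gripper_force: 2.6
```

Call:
play_rows --increments "0 -1 0 0 -1;0 -3 -1 0 -1;0 -3.5 -3.5 0 -1;0 0 -4 0 -1;0 0 -4 0 -1"

```text
clock: 40.3
position: [0.4076, 0.3027, 0.177]
ee_rot: [-2.061, -2.371, 0.004]
force: [1.3, 0.7, 0.7]
width: 0.005
gripper_force: 0.0
```

Call:
play_rows --increments "0 0 -4 0 -1;0 0 -4 0 -1;0 0 0 0 -1;0 0 0 0 -1;0 0 0 0 -1"

```text
clock: 40.72
position: [0.4104, 0.303, 0.2561]
ee_rot: [2.065, 2.366, 0.0]
force: [0.3, 0.0, -0.3]
width: 0.009
gripper_force: 0.0
```

```bash
python3 - <<'E'
from look import *
s=arm.observe(); st(s); P=vision.get_image("wrist"); blobs(fcloud(P))
T=vision.get_image("top"); blobs(cloud(T))
o=np.hstack([frect(P,.45,.20,.21,.24,.08,.0006),rect(T,.45,.20,.21,.24,.08,.0006)[0]]); cv2.imwrite("pics/end.png",o[:,:,::-1])
W=fcloud(P); w=W[(W[...,2]>.071)&(W[...,2]<.0785)&(W[...,0]>.45)&(W[...,0]<.68)&(W[...,1]>.2)&(W[...,1]<.45)]
q=np.array([inv(p) for p in w]); 
for nm,m,k in(("L",(q[:,1]>82)&(q[:,1]<98)&(abs(q[:,0])<45),1),("R",(q[:,1]<-82)&(q[:,1]>-98)&(abs(q[:,0])<45),1),("B",(q[:,0]>66)&(q[:,0]<84)&(abs(q[:,1])<80),0)): print(nm,m.sum(),np.percentile(q[m,k],[3,50,97]) if m.sum() else "")
E
```

```text
t 40.72 crate [-154.9   -1.   256.1] yaw-c 89.94 F [ 0.3  0.  -0.3] w 0.009
   15054 crate [ 0.8  0.3 80. ] [140.3 171.1] 0.0
L 485 [84.2 88.8 96.4]
R 198 [-91.   -88.05 -84.8 ]
B 452 [68.906 74.9   82.147]
```

View pics/end.png

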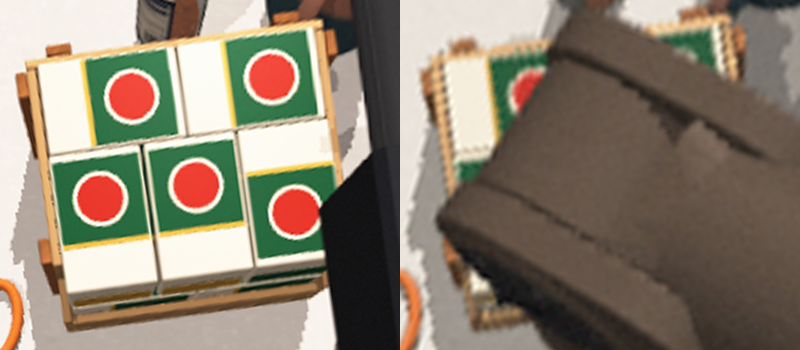

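The wrist view on the left shows the three cartons side by side at about (98,215), (195,205) and (290,210), closed up against the back pair. The layer measures 140 x 171 mm, turned 0.0° from the crate, and the crate has not moved.

```bash
python3 -c "
from cell import job
print(job.sign_off())"
```

```text
the job is handed in; nothing more can be done
None
```

I finished the second layer and handed the job in at about 41 s. In the last wrist-camera view all three cartons lie flat, square and home against the back pair, and the crate has not moved; the sign-off returned no verdict.

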